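# Stack a nested tray half-turned over a V-block and feed the stack to the microscope

### The arm

A 6-joint arm with a two-finger parallel gripper is mounted at the origin on a cart in front of the work surface, level with it; the furniture and walls round the work are solid. World frame = base frame: x ahead of the robot, y to its left, z up, the work surface at z = 0. Lengths are in m, angles in rad, forces in N, time in s.
With the tool pointing down it reaches from about 0.35 to 0.975 m from the base axis. Payload 4.9 kg.
Tool frame: the origin (TCP) lies at the very end of the fingers, on their centre line; the grasp point (between the pads) lies 19 mm behind it; x points along the fingers, y is the direction in which the jaws open and shut, and the axes are right-handed (so a half turn about x gives the same grasp; the last joint's range is limited). The gripper opens to 85 mm and grips with 20 to 120 N. Pads are 22 mm wide; open, the fingers measure 114 mm over their backs; the gripper's body (76 mm by 85 mm) begins 54 mm behind the grasp point. The pads swing forward as they close: fully open they stand 13 mm farther back than shut.
Start: joints at [-1.343, 0.053, 1.613, -0, 1.476, -0.119], TCP at [0.212, -0.588, 0.231] pointing down, gripper open.
Joint ranges: [-3.01, 3.01], [-1.01, 2.22], [0.06, 2.58], [-1.02, 4.17], [0.09, 2.62], [-3.14, 3.14]. Speed limits (rad/s): [2.57, 2.57, 3.14, 3.14, 3.14, 3.14].

### API

Orientations are given as a unit quaternion [w, x, y, z].
In Python, from plant import manip gives the robot as it stands.
- The arm moves only by the tool play_rows, never from a script. Its argument "plan" is a list of rows, each a list of 5 numbers: the shift along the tool's x, y, z in mm, then the turn about the tool's x in rad, then the closure, from -1 (fully open) to 1 (shut). A call has 1 to 8 rows; each row is the pose to reach, as a shift and turn from the pose commanded when the call began, along the tool's axes at that moment; what a row does not reach only later rows make up. A row lasts 1/8 s, in which the tool goes at most 62.5 mm and 10.7 degrees, less where a joint would pass 70% of its speed; a pose out of reach is approached as far as the arm can. A call with a gripper value outside its range is refused whole. The fingers move at their own pace and stop on an object; the grip force is fixed at half the most. Time passes only in rows, so rows that repeat a pose let the fingers close. It gives the time, the measured TCP pose, the force and the opening at its end, in the units of the state.
- manip.state(): the state, without advancing time (a new reading comes with each control period).
- manip.grab_frame(name): name is "scene" or "top"; returns a dict with "img" (400x640x3 uint8, red, green, blue), "range_z" (400x640 float32, m along the optical axis (not along the pixel's ray), 0 where there is no reading), "fx", "fy", "cx", "cy" (pixels), "origin" and "rotation" of the camera in the world. Camera axes: x right, y up, looking along -z (the intrinsics and any distortion apply to the point x, -y, -z); pixel columns grow to the right and rows downward; lengths in m; the calibration is good to about 2 mm. A picture is of the moment at which its call begins.
- manip.job_done(): hands the job in, once; it reports no verdict.
The state is a dict: "time": time; "joint_pos": joint angles; "joint_vel": joint speeds; "joint_efforts": joint torques, N m; "tool_pos": TCP position; "tool_rot": TCP orientation; "contact_force": force on the tool from outside, world axes, zero at the start; "ft_torque": the same for the moment, N m; "gripper_width": opening from 0.0 (shut) to 1.0 (fully open).
Only numpy, scipy, OpenCV 4.12 (cv2) and the standard library are available. Lean on these libraries where they do the work, as an engineer would, in place of code of your own. Each camera call takes 0.05 s, during which the arm holds its last target. There are 200 camera calls.

### The job

Lift the upper tray, with its plug gauge in it, out of the lower tray and put it aside, and set the V-block flat in the lower tray. Put the upper tray back turned half a turn from the lower one, so that it stands level on the lower tray's ledges above the V-block instead of nesting, the gauge still in it. Then push the stack along the track, without lifting the lower tray off it, until the lower tray is up against the track's end stop; do not disturb the other things on the bench.

Things in the scene. Friction and masses are not known exactly. Their poses are not given: they have to be found in the camera images.
- lower_tray: grey plastic stack-nest tray, 160 (own x) x 68 (own y) x 66 mm high, walls 2.5 mm, 0.18 kg; origin under its middle, own +x to the end with the card holder (label end). Upper 30 mm: upright band; below, it tapers to 143 x 51 mm. Floor 2.5 mm thick, clear 110 x 47 mm. Starts on the track's open end, label end towards the stop, empty under the upper tray; the loaded stack takes 3 to 6 N to slide
- upper_tray: same tray as lower_tray, 0.14 to 0.24 kg, same axes; starts nested in it the same way round, bottom 30 mm above the lower one's, rim on rim, so only its 30 mm band shows above the lower band. Can be held across the 68 mm band at mid-length and put aside on the free bench to the right of the track (the side of its open end), with room there for any turn
- lower_tray_label (a point): lower tray's rim top, middle of label end (80 mm along own +x, 66 mm up). Inside the tray are ledges 48 mm above its bottom, reaching in to 60 mm from its middle: one, 24 mm wide, in the middle of this end, one in each corner of the other end. Recesses under the ends match them: a tray set in the same way round drops past them and nests
- upper_tray_label (a point): the same point on the upper tray. Turned half a turn, the upper tray's bottom rests on the lower tray's ledges, 48 mm above the lower bottom, over the lower tray's middle, with about 4 mm of play each way and 45 mm clear above the lower floor
- plug_gauge: plug gauge with a dark handle, 94 (own y) x 13 x 12 mm, 0.09 kg, lying loose lengthwise on the floor of the upper tray; origin on its underside near its middle
- v_block: ground steel V-block, a block with a V groove in its top, 40 (own x) x 42 (own y) x 34 mm high, 0.15 to 0.25 kg; origin in the middle of its underside. Stands at one of three places on the bench: all in the strip between the track and the robot's edge of the bench; at most 0.6 rad askew. Fits the tray's 47 mm floor with its 40 or its 42 mm across
- tray_track: tray track fixed to the bench: folded steel channel 300 mm long, floor 3 mm thick, side lips 62 mm apart and 17 mm high, open at the right end, a 28 mm high end stop at the left, nearer the microscope; origin at its middle on the bench, own x along it to the stop
- track_stop (a point): foot of the stop's inner face, 144 mm along the track's own x, 3 mm above the bench. The lower tray's origin is 70 mm short of it when the tray touches the stop. Parts of the microscope overhang this end 145 mm above the bench: trays pass under them, a gripper does not; load near the open end
- electrode: bystander: dark electrode on a steel holder, 38 x 38 x 56 mm, origin in the middle of its underside; leave it alone
- loupe: bystander: black round eye loupe, 37 mm across, 34 mm high, origin in the middle of its underside; leave it alone
- block_123: bystander: drilled steel block lying flat, 51 x 76 x 25 mm, right of the track, origin in the middle of its underside; leave it alone
Mind the look-alikes: they are no part of the job. Leave any pink or purple look-alike of the v_block alone.

How it is judged:
By the outcome, as a careful person would: the job done as asked, in the order asked, and still so for the second after the job is handed in, with the robot touching nothing.
It also fails if it takes over 72 s, if anything falls off the work surface, if the arm or the gripper's body presses on something with over 40 N, if the wrist force passes 120 N, or if a joint passes its speed limit or range.

## Working session

There is one attempt and no reset: what is moved stays moved. The work goes in short steps, Python scripts to look and compute and a tool call to move; the robot and the scene stay as the last step left them, time stands still between calls to the robot, and variables do not carry over. Pictures are saved under pics/ and viewed, about 8 in all and at most 12, crops included, and the job is handed in when it is done.

Besides the shell and the picture viewer there is one more tool, called after "Request:" as name([rows], argument=value, ...), one row to a line, values as JSON. play_rows: Moves the arm, as the interface text tells. Its arguments: {"type":"object","properties":{"plan":{"type":"array"}},"required":["plan"]}

```bash
mkdir -p pics; ls
cat > h.py <<'E'
import numpy as np, cv2
from plant import manip
from scipy.spatial.transform import Rotation as R
def grab(n):
    f=manip.grab_frame(n); return f
def cloud(f):
    v,u=np.mgrid[0:400,0:640]; z=f["range_z"]
    p=np.stack([(u-f["cx"])/f["fx"]*z,-(v-f["cy"])/f["fy"]*z,-z],-1)
    w=p@np.array(f["rotation"]).T+np.array(f["origin"]); w[z==0]=np.nan
    return w
def save(f,n): cv2.imwrite(n,f["img"][:,:,::-1])
def st():
    s=manip.state(); q=s["tool_rot"]; r=R.from_quat([q[1],q[2],q[3],q[0]])
    return s,r.as_matrix()
def shift(target,cur=None):
    s,M=st(); return M.T@(np.array(target)-np.array(s["tool_pos"]))*1000
E
python3 - <<'E'
from h import *
for n in("scene","top"):
    f=grab(n); save(f,f"pics/{n}0.png"); np.savez(f"{n}0.npz",**{k:v for k,v in f.items()})
    print(n,[ (k,f[k]) for k in f if k not in("img","range_z")])
s,M=st(); print(s,M.round(3))
E
```

```text
pics
scene [('fx', 504.78230918209783), ('fy', 504.78230918209783), ('cx', 318.9846454615383), ('cy', 188.71053528009352), ('origin', array([-0.16124803, -0.77955875,  1.14204411])), ('rotation', array([ 0.84674021,  0.31411046, -0.14845772, -0.40289693]))]
top [('fx', 410.19234815555524), ('fy', 410.19234815555524), ('cx', 320.855532401126), ('cy', 199.3149002157426), ('origin', array([ 0.382745 , -0.1928562,  1.0285971])), ('rotation', array([ 0.70748363,  0.05370532, -0.04549262, -0.70321623]))]
{'time': 0.1, 'joint_pos': array([-1.34296885e+00,  5.32866573e-02,  1.61416356e+00, -1.29190087e-05,
        1.47602567e+00, -1.18993463e-01]), 'joint_vel': array([ 0.00021881, -0.00097375, -0.00455548, -0.00019802, -0.00126557,
        0.00118268]), 'joint_efforts': array([ 6.79184141e-04, -3.94900560e+01, -3.71363103e+01, -4.64076061e-05,
        3.96601405e-03,  7.17970238e-06]), 'tool_pos': array([ 0.21231388, -0.58722295,  0.23018446]), 'tool_rot': array([-0.12134187, -0.69646049, -0.12267105,  0.696542  ]), 'contact_force': array([-1.31661497, -0.14863795, -0.78775965]), 'ft_torque': array([-0.02380989,  0.03526839,  0.01320395]), 'gripper_width': 1.0013614000432474} [[-0.     0.34  -0.94 ]
 [ 0.002 -0.94  -0.34 ]
 [-1.    -0.002 -0.   ]]
```

```bash
sed -i 's/w=p@np.array(f\["rotation"\]).T/q=f["rotation"]; w=p@R.from_quat([q[1],q[2],q[3],q[0]]).as_matrix().T/' h.py
python3 - <<'E'
from h import *
for n in("scene","top"):
    f=dict(np.load(f"{n}0.npz")); w=cloud(f)
    b=w[...,2]; print(n,np.nanmedian(b),np.nanpercentile(b,[5,50,95]))
# top-down rectified ortho from top cam: overlay coordinate grid
E
```

```text
scene 0.0011553139691173886 [-0.80619666  0.00115531  0.64569124]
top 0.00015217003025269626 [-8.03990191e-01  1.52170030e-04  3.94771231e-01]
```

View pics/top0.png

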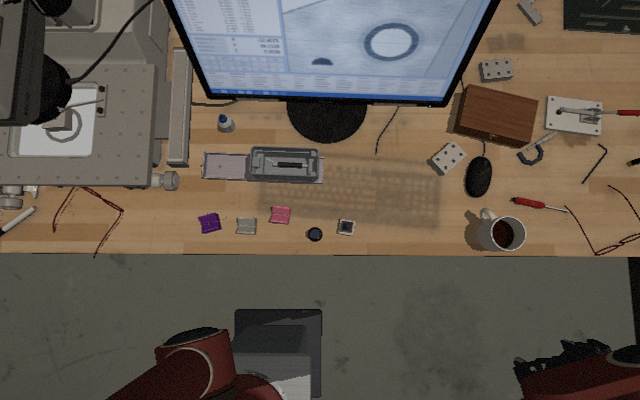

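View pics/scene0.png

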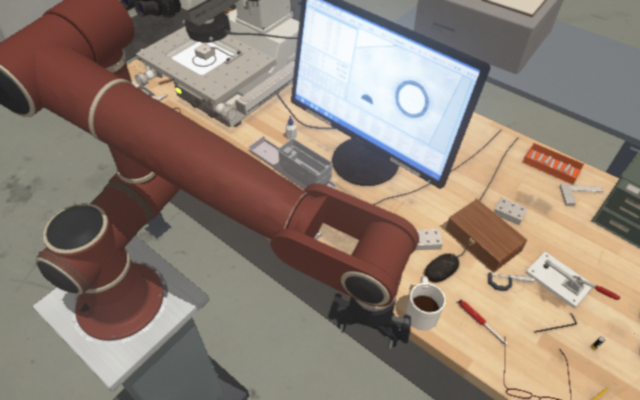

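Run:
```python
from h import *
f=dict(np.load("top0.npz")); w=cloud(f)
im=f["img"][125:260,190:470,::-1]
cv2.imwrite("pics/crop1.png",cv2.resize(im,(784,378),interpolation=cv2.INTER_CUBIC)) # x2.8
for (u,v) in [(204,160),(210,170),(250,160),(255,150),(284,150),(318,152),(284,165),(209,223),(246,226),(246,235),(280,214),(315,234),(346,226),(448,158),(350,190),(350,210),(400,200),(400,180),(380,165),(322,205)]: print(u,v,w[v,u].round(4))
Z=w[...,2]
# tray rim
def box(zlo,zhi,x0,x1,y0,y1):
    X,Y=w[...,0],w[...,1]
    m=(Z>zlo)&(Z<zhi)&(X>x0)&(X<x1)&(Y>y0)&(Y<y1); m=m&np.isfinite(Z)
    p=w[m]; c,s,a=cv2.minAreaRect((p[:,:2]*1000).astype(np.float32)); print(zlo,len(p),np.round(c,1),np.round(s,1),round(a,2),p[:,2].mean().round(4),np.percentile(p[:,2],[5,95]).round(4))
    return p
c=w[164,284]
box(.08,.12,c[0]-.08,c[0]+.08,c[1]-.12,c[1]+.12)
for t,zl in (((226,246),.02),((234,315),.02),((226,346),.04),((158,448),.015)):
    c=w[t]; d=.06 if t[1]==448 else .035
    box(zl,.09,c[0]-d,c[0]+d,c[1]-d,c[1]+d)
c=w[165,215]; box(.008,.035,c[0]-.06,c[0]+.06,c[1]-.06,c[1]+.3)
```

```text
204 160 [0.623  0.1139 0.0243]
210 170 [ 6.026e-01  1.047e-01 -1.000e-04]
250 160 [ 0.6051 -0.0166  0.1009]
255 150 [nan nan nan]
284 150 [ 0.6367 -0.0921  0.0727]
318 152 [ 0.6249 -0.1742  0.1004]
284 165 [ 0.6059 -0.0901  0.0466]
209 223 [0.4647 0.0954 0.0199]
246 226 [0.4578 0.0035 0.02  ]
246 235 [0.4367 0.0064 0.0013]
280 214 [ 0.488  -0.0799  0.0205]
315 234 [ 0.4387 -0.1671  0.0292]
346 226 [ 0.4566 -0.2412  0.0553]
448 158 [ 0.6304 -0.4975  0.0252]
350 190 [ 0.5525 -0.2543 -0.0009]
350 210 [ 0.5011 -0.2539  0.0018]
400 200 [ 0.5272 -0.3801  0.0013]
400 180 [ 0.5786 -0.3813  0.0007]
380 165 [ 0.6178 -0.3313 -0.001 ]
322 205 [ 0.5138 -0.1834 -0.0017]
0.08 546 [604.2 -94. ] [160.1  69.1] 88.03 0.0914 [0.0807 0.1001]
0.02 262 [459.3   2.9] [42.6 39.5] 89.41 0.0292 [0.0214 0.0354]
0.02 107 [ 439.4 -164.7] [25.7 27.4] 30.0 0.0308 [0.0244 0.0354]
0.04 35 [ 457.2 -244. ] [13.4 13.3] 45.44 0.0525 [0.0449 0.0573]
0.015 681 [ 611.8 -518.8] [109.6  77.8] 41.12 0.024 [0.018  0.0276]
0.008 283 [620.7 132.3] [208.2  75.7] 81.03 0.0206 [0.0091 0.0324]
```

View pics/crop1.png

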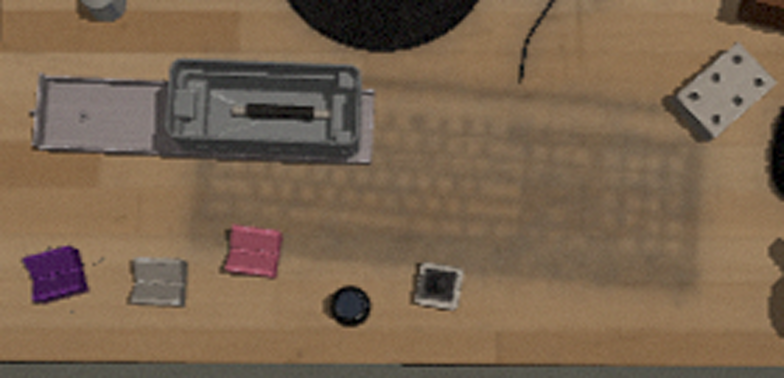

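Run:
```python
from h import *
f=dict(np.load("top0.npz")); w=cloud(f); X,Y,Z=w[...,0],w[...,1],w[...,2]
# rim points
m=(Z>.094)&(Z<.106)&(X>.52)&(X<.69)&(Y>-.2)&(Y<.02)
p=w[m]; print("rim",len(p),cv2.minAreaRect((p[:,:2]*1000).astype(np.float32)),np.median(p[:,2]))
v,u=np.nonzero(m); print(u.min(),u.max(),v.min(),v.max())
# long-side line fits of rim outer edges
ax=cv2.minAreaRect((p[:,:2]*1000).astype(np.float32))
# track far lip & near lip, stop
for nm,c in (("near",(X>.55)&(X<.59)),("far",(X>.61)&(X<.66))):
    k=c&(Z>.011)&(Z<.0215)&(Y>.0)&(Y<.115); q=w[k]; print(nm,len(q),np.polyfit(q[:,1],q[:,0],1) if len(q)>5 else q, np.std(q[:,0]))
k=(Z>.021)&(Z<.034)&(Y>.08)&(Y<.15)&(X>.56)&(X<.65);print("stop",len(w[k]),w[k].mean(0), np.ptp(w[k],0))
k=(Z>.000)&(Z<.0075)&(Y>.02)&(Y<.11)&(X>.575)&(X<.625);print("floor",np.median(Z[k]))
# obstacles high
for zl,zh in((.1,.15),(.15,.25),(.25,.4),(.4,.7)):
    k=(Z>zl)&(Z<zh)&(Y>-.6)&(Y<.35)&(X>.35)&(X<.95)
    q=w[k]; print(zl,len(q)); 
    for y0 in np.arange(-.6,.35,.1):
        r=q[(q[:,1]>=y0)&(q[:,1]<y0+.1)]
        if len(r): print("  y",round(y0,2),"minx",r[:,0].min().round(3),"n",len(r))
# v-block height map corners
k=(Z>.025)&(Z<.045)&(abs(X-.46)<.04)&(abs(Y)<.04); q=w[k]; print("vb",cv2.minAreaRect((q[:,:2]*1000).astype(np.float32)),np.median(q[:,2]))
```

```text
rim 251 ((604.3425903320312, -93.85530090332031), (160.0764617919922, 69.03899383544922), 87.77070617675781) 0.09812256646586293
249 318 146 176
near 57 [0.04036606 0.57631886] 0.0015461260003285051
far 79 [-0.06695107  0.64506093] 0.007510082464359605
stop 50 [0.61274591 0.11555272 0.02597207] [0.06372934 0.0212214  0.01063316]
floor 0.0030130932160645774
0.1 3810
  y -0.5 minx 0.729 n 367
  y -0.4 minx 0.73 n 541
  y -0.3 minx 0.735 n 535
  y -0.2 minx 0.568 n 549
  y -0.1 minx 0.572 n 545
  y -0.0 minx 0.745 n 449
  y 0.1 minx 0.726 n 36
  y 0.2 minx 0.822 n 696
  y 0.3 minx 0.822 n 92
0.15 26303
  y -0.5 minx 0.734 n 1030
  y -0.4 minx 0.743 n 1430
  y -0.3 minx 0.749 n 1421
  y -0.2 minx 0.752 n 1397
  y -0.1 minx 0.755 n 1398
  y -0.0 minx 0.754 n 1242
  y 0.1 minx 0.52 n 6085
  y 0.2 minx 0.523 n 8592
  y 0.3 minx 0.52 n 3708
0.25 22663
  y -0.5 minx 0.757 n 2509
  y -0.4 minx 0.766 n 3374
  y -0.3 minx 0.77 n 3348
  y -0.2 minx 0.773 n 3301
  y -0.1 minx 0.776 n 3181
  y -0.0 minx 0.775 n 2719
  y 0.2 minx 0.59 n 2490
  y 0.3 minx 0.589 n 1741
0.4 4615
  y -0.5 minx 0.788 n 276
  y -0.4 minx 0.798 n 213
  y -0.3 minx 0.801 n 91
  y -0.2 minx 0.804 n 17
  y 0.2 minx 0.59 n 3693
  y 0.3 minx 0.589 n 325
vb ((459.3244934082031, 2.9794178009033203), (42.51502990722656, 39.513309478759766), 89.40613555908203) 0.03160195149296752
```

Run:
```python
from h import *
f=dict(np.load("top0.npz"))
im=cv2.resize(f["img"][130:245,195:360,::-1],None,fx=4.8,fy=4.8,interpolation=cv2.INTER_CUBIC)
cv2.imwrite("pics/crop2.png",im); print(im.shape)
```

```text
(552, 792, 3)
```

View pics/crop2.png

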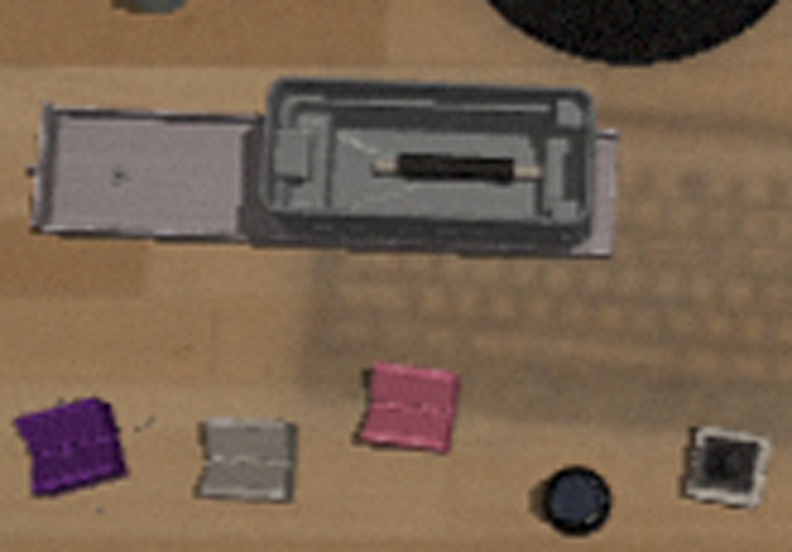

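Request:
play_rows([
  [0, -331, -536, -1.185, -1],
  [0, -331, -536, -1.185, -1],
  [0, -331, -536, -1.185, -1],
  [0, -331, -536, -1.185, -1],
  [0, -331, -536, -1.185, -1],
  [0, -331, -536, -1.185, -1],
  [0, -331, -536, -1.185, -1],
  [0, -331, -536, -1.185, -1],
])

```text
time: 1.1
tool_pos: [0.524, -0.1942, 0.231]
tool_rot: [-0.49, -0.51, -0.49, 0.51]
contact_force: [-0.2, -1.0, 0.4]
gripper_width: 1.003
```

Request:
play_rows([
  [0, 0, 0, 0, -1],
  [0, 0, 0, 0, -1],
])

```text
time: 1.35
tool_pos: [0.5229, -0.196, 0.2308]
tool_rot: [-0.49, -0.509, -0.491, 0.51]
contact_force: [-0.2, -0.1, 0.7]
gripper_width: 0.997
```

```bash
cat > t.py <<'E'
import sys
from h import *
# usage t.py x y z [yawdeg]
s,M=st(); a=[float(v) for v in sys.argv[1:]]
yaw=np.arctan2(M[1,1],M[0,1]); print("t",round(float(s["time"]),2),"pos",np.round(s["tool_pos"],4),"yaw",round(float(yaw),3),"j6",round(float(s["joint_pos"][5]),2),"F",np.round(s["contact_force"],1),"w",round(float(s["gripper_width"]),3))
if len(a)>=3: print("shift",shift(a[:3]).round(1))
if len(a)>3: print("turn",round(float(-(a[3]-yaw)),3))
E
python3 t.py .6043 -.0939 .12 -.039
```

```text
t 1.35 pos [ 0.5229 -0.196   0.2308] yaw -0.038 j6 -0.45 F [-0.2 -0.1  0.7] w 0.997
shift [ 110.7   77.5 -105.1]
turn 0.001
```

Request:
play_rows([
  [60, 77.5, -105, 0, -1],
  [60, 77.5, -105, 0, -1],
  [60, 77.5, -105, 0, -1],
  [111, 77.5, -105, 0, -1],
  [111, 77.5, -105, 0, -1],
  [140, 77.5, -105, 0, -1],
  [165, 77.5, -105, 0, -1],
  [165, 77.5, -105, 0, -1],
])

```text
time: 2.35
tool_pos: [0.6037, -0.0954, 0.0662]
tool_rot: [-0.489, -0.51, -0.49, 0.511]
contact_force: [-0.1, 2.1, 1.4]
gripper_width: 1.0
```

```bash
python3 t.py .6043 -.0939 .066 -.039
python3 - <<'E'
from h import *
f=grab("top"); save(f,"pics/g1.png"); cv2.imwrite("pics/g1c.png",cv2.resize(f["img"][90:245,195:360,::-1],None,fx=4,fy=4))
f=grab("scene"); cv2.imwrite("pics/g1s.png",cv2.resize(f["img"][100:250,200:400,::-1],None,fx=4,fy=4))
E
```

```text
t 2.35 pos [ 0.6037 -0.0954  0.0662] yaw -0.041 j6 -0.24 F [-0.1  2.1  1.4] w 1.0
shift [ 0.2  0.6 -1.5]
turn -0.002
```

View pics/g1s.png

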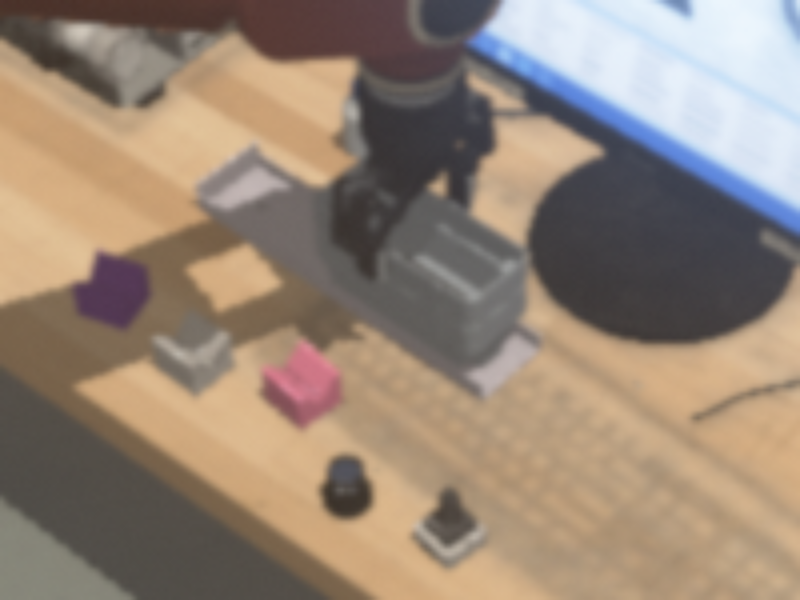

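Request:
play_rows([
  [0, 0, 0, 0, 1],
  [0, 0, 0, 0, 1],
  [0, 0, 0, 0, 1],
  [0, 0, 0, 0, 1],
  [0, 0, 0, 0, 1],
  [-4, 0, 0, 0, 1],
  [-10, 0, 0, 0, 1],
  [-18, 0, 0, 0, 1],
])

```text
time: 3.45
tool_pos: [0.6042, -0.094, 0.084]
tool_rot: [-0.49, -0.509, -0.491, 0.51]
contact_force: [0.1, 0.2, -2.8]
gripper_width: 0.78
```

```bash
python3 t.py
python3 - <<'E'
from h import *
f=grab("scene"); cv2.imwrite("pics/g2s.png",cv2.resize(f["img"][110:230,230:390,::-1],None,fx=4,fy=4))
E
```

```text
t 3.45 pos [ 0.6042 -0.094   0.084 ] yaw -0.039 j6 -0.24 F [ 0.1  0.2 -2.8] w 0.78
```

View pics/g2s.png

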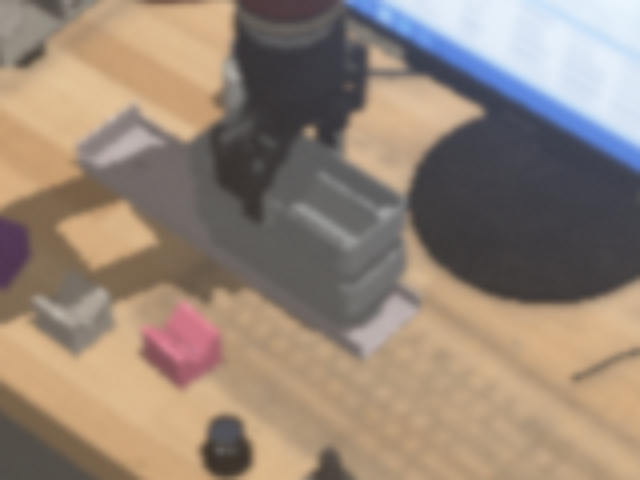

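Request:
play_rows([
  [-30, 0, 0, 0, 1],
  [-75, 0, 0, 0, 1],
  [-116, 0, 30, 0.05, 1],
  [-116, -8, 75, 0.2, 1],
  [-116, -17, 120, 0.36, 1],
  [-116, -26, 165, 0.52, 1],
  [-116, -32, 210, 0.68, 1],
  [-116, -35, 238, 0.84, 1],
])

```text
time: 4.5
tool_pos: [0.5597, -0.3326, 0.2003]
tool_rot: [-0.237, -0.666, -0.237, 0.666]
contact_force: [-0.2, -0.1, -2.6]
gripper_width: 0.78
```

Request:
play_rows([
  [0, 0, 0, 0.16, 1],
  [0, 0, 0, 0.32, 1],
  [0, 0, 0, 0.48, 1],
  [0, 0, 0, 0.64, 1],
  [0, 0, 0, 0.8, 1],
  [0, 0, 0, 0.96, 1],
  [0, 0, 0, 1.12, 1],
  [0, 0, 0, 1.28, 1],
])

```text
time: 5.5
tool_pos: [0.5604, -0.3305, 0.2002]
tool_rot: [0.207, -0.676, 0.207, 0.676]
contact_force: [0.8, -0.3, -1.9]
gripper_width: 0.786
```

Request:
play_rows([
  [20, 0, 0, 0.17, 1],
  [50, 0, 0, 0.34, 1],
  [80, 0, 0, 0.51, 1],
  [110, 0, 0, 0.68, 1],
  [130, 0, 0, 0.85, 1],
  [145, 0, 0, 1.0216, 1],
  [155, 0, 0, 1.0216, 1],
  [155, 0, 0, 1.0216, 1],
])

```text
time: 6.5
tool_pos: [0.56, -0.3302, 0.0444]
tool_rot: [0.509, -0.49, 0.509, 0.491]
contact_force: [-0.6, 0.8, -2.3]
gripper_width: 0.783
```

```bash
python3 t.py .56 -.33 .0335
python3 - <<'E'
from h import *
f=grab("top"); save(f,"pics/t2.png"); np.savez("t2.npz",**f); cv2.imwrite("pics/t2c.png",cv2.resize(f["img"][110:250,190:460,::-1],None,fx=2.9,fy=2.9,interpolation=cv2.INTER_CUBIC))
E
```

```text
t 6.5 pos [ 0.56   -0.3302  0.0444] yaw 3.105 j6 2.53 F [-0.6  0.8 -2.3] w 0.783
shift [10.9 -0.   0.2]
```

View pics/t2c.png

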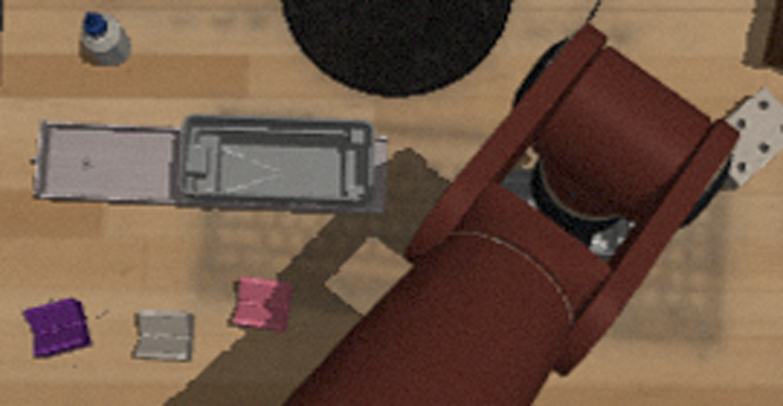

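Request:
play_rows([
  [4, 0, 0, 0, 1],
  [7, 0, 0, 0, 1],
  [9, 0, 0, 0, 1],
  [10, 0, 0, 0, 1],
  [11, 0, 0, 0, 1],
  [11, 0, 0, 0, 1],
])

```text
time: 7.3
tool_pos: [0.5606, -0.3308, 0.0362]
tool_rot: [0.509, -0.49, 0.51, 0.49]
contact_force: [-3.9, 3.1, 7.4]
gripper_width: 0.784
```

Request:
play_rows([
  [-1, 0, 0, 0, -1],
  [-1, 0, 0, 0, -1],
  [-1, 0, 0, 0, -1],
  [-10, 0, 0, 0, -1],
  [-40, 0, 0, 0, -1],
  [-80, 0, 0, 0, -1],
  [-125, 0, 0, 0, -1],
  [-125, 0, 0, 0, -1],
])

```text
time: 8.3
tool_pos: [0.5632, -0.3327, 0.166]
tool_rot: [0.51, -0.494, 0.509, 0.486]
contact_force: [0.6, 0.2, 0.1]
gripper_width: 1.002
```

```bash
python3 t.py .4593 .0030 .16 -1.581
python3 - <<'E'
from h import *
f=dict(np.load("t2.npz")); w=cloud(f); X,Y,Z=w[...,0],w[...,1],w[...,2]
m=(Z>.06)&(Z<.075)&(X>.52)&(X<.69)&(Y>-.2)&(Y<.02)
p=w[m]; print("rim",len(p),cv2.minAreaRect((p[:,:2]*1000).astype(np.float32)),np.median(p[:,2]))
k=(Z>.025)&(Z<.045)&(abs(X-.46)<.04)&(abs(Y)<.04); q=w[k]; print("vb",cv2.minAreaRect((q[:,:2]*1000).astype(np.float32)),np.median(q[:,2]))
# block edges subpixel from colour: mask by minArea in image at 0.034 plane
im=f["img"].astype(int); sat=im.max(2)-im.min(2)
s=(sat<25)&(im.mean(2)>70); s=s&(abs(X-.46)<.035)&(abs(Y-.003)<.035)
q=w[s&(Z>.015)]; print(len(q),cv2.minAreaRect((q[:,:2]*1000).astype(np.float32)))
E
```

```text
t 8.3 pos [ 0.5632 -0.3327  0.166 ] yaw 3.103 j6 2.53 F [0.6 0.2 0.1] w 1.002
shift [  3.  117.  331.4]
turn 4.684
rim 297 ((604.0411987304688, -93.4054946899414), (161.1041259765625, 69.22158813476562), 87.84281158447266) 0.06732278444996609
vb ((459.4703369140625, 3.2146835327148438), (42.76396942138672, 39.83035659790039), 89.03377532958984) 0.031561884747712377
280 ((459.1505126953125, 2.404937744140625), (41.73099136352539, 39.19902038574219), 89.0781478881836)
```

Request:
play_rows([
  [0, 15, 42, -0.18, -0.4],
  [0, 30, 85, -0.36, -0.4],
  [0, 45, 128, -0.54, -0.4],
  [0, 60, 170, -0.72, -0.4],
  [0, 75, 212, -0.9, -0.4],
  [0, 90, 255, -1.08, -0.4],
  [0, 104, 298, -1.26, -0.4],
  [3, 117, 331.5, -1.44, -0.4],
])

```text
time: 9.3
tool_pos: [0.4557, 0.0067, 0.156]
tool_rot: [0.058, -0.705, 0.058, 0.705]
contact_force: [0.5, -0.0, 0.3]
gripper_width: 0.702
```

Request:
play_rows([
  [20, 0, 0, -0.154, -0.4],
  [50, 0, 0, -0.154, -0.4],
  [70, 0, 0, -0.154, -0.4],
  [70, 0, 0, -0.154, -0.4],
  [70, 0, 0, -0.154, -0.4],
])

```text
time: 9.93
tool_pos: [0.4569, 0.0051, 0.087]
tool_rot: [-0.006, 0.707, -0.006, -0.707]
contact_force: [0.6, -0.7, 0.1]
gripper_width: 0.703
```

```bash
python3 t.py .4593 .0030 .004 -1.586
python3 - <<'E'
from h import *
f=grab("scene"); save(f,"pics/g3.png"); cv2.imwrite("pics/g3s.png",cv2.resize(f["img"][140:250,180:370,::-1],None,fx=4,fy=4))
E
```

```text
t 9.93 pos [0.4569 0.0051 0.087 ] yaw -1.587 j6 1.43 F [ 0.6 -0.7  0.1] w 0.703
shift [83.   2.  -2.3]
turn -0.001
```

View pics/g3s.png

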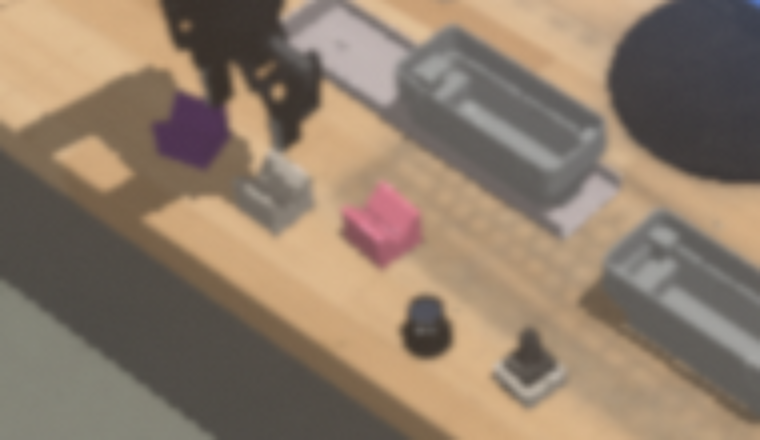

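Request:
play_rows([
  [40, 2, -2.3, 0, -0.4],
  [65, 2, -2.3, 0, -0.4],
  [78, 2, -2.3, 0, -0.4],
  [83, 2, -2.3, 0, -0.4],
  [83, 2, -2.3, 0, -0.4],
  [83, 2, -2.3, 0, 1],
  [83, 2, -2.3, 0, 1],
  [83, 2, -2.3, 0, 1],
])

```text
time: 10.98
tool_pos: [0.4603, 0.0028, 0.0048]
tool_rot: [-0.005, 0.708, -0.006, -0.706]
contact_force: [0.0, -0.6, 6.4]
gripper_width: 0.482
```

Request:
play_rows([
  [0, 0, 0, 0, 1],
  [-6, 0, 0, 0, 1],
  [-25, 0, 0, 0, 1],
  [-60, 0, 0, 0, 1],
  [-100, 0, 0, 0, 1],
  [-146, 0, 0, 0, 1],
  [-146, 0, 0, 0, 1],
  [-146, 0, 0, 0, 1],
])

```text
time: 11.98
tool_pos: [0.4577, 0.0033, 0.148]
tool_rot: [0.006, -0.706, 0.005, 0.708]
contact_force: [-0.6, 0.1, -3.5]
gripper_width: 0.481
```

```bash
python3 t.py .604 -.094 .15 -1.610
python3 - <<'E'
from h import *
f=grab("top"); np.savez("t3.npz",**f); cv2.imwrite("pics/t3c.png",cv2.resize(f["img"][120:250,195:395,::-1],None,fx=4,fy=4,interpolation=cv2.INTER_CUBIC))
w=cloud(f); X,Y,Z=w[...,0],w[...,1],w[...,2]
m=(Z>.06)&(Z<.075)&(X>.52)&(X<.69)&(Y>-.2)&(Y<.02)
p=w[m]; print("rim",len(p),cv2.minAreaRect((p[:,:2]*1000).astype(np.float32)),np.median(p[:,2]))
m=(Z>.057)&(Z<.075)&(X>.5)&(X<.62)&(Y>-.44)&(Y<-.22)
p=w[m]; print("rim upper",len(p),cv2.minAreaRect((p[:,:2]*1000).astype(np.float32)),np.median(p[:,2]))
E
```

```text
t 11.97 pos [0.4577 0.0033 0.148 ] yaw -1.587 j6 1.43 F [-0.6  0.1 -3.5] w 0.481
shift [  -2.4   95.  -147.8]
turn 0.023
rim 302 ((604.056640625, -93.57528686523438), (160.79843139648438, 69.25430297851562), 88.15271759033203) 0.06725477942756652
rim upper 291 ((559.98193359375, -325.94091796875), (159.1556854248047, 69.05203247070312), 88.24446868896484) 0.06427083021485902
```

View pics/t3c.png

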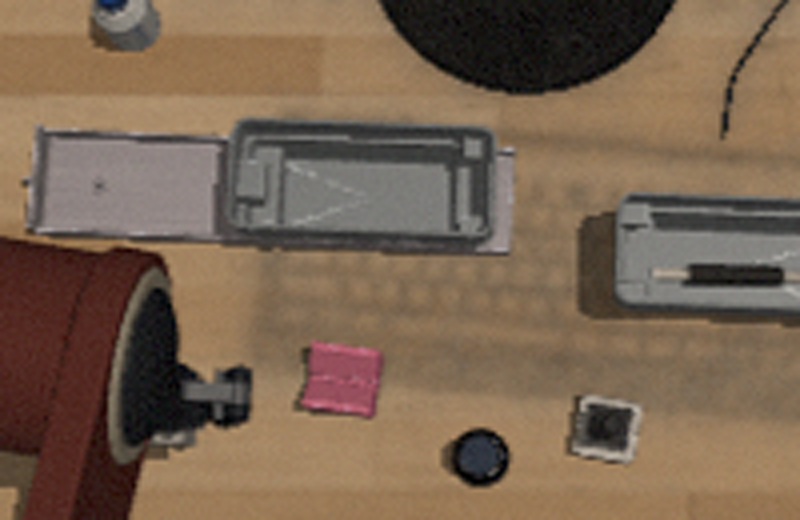

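Request:
play_rows([
  [0, 20, -30, 0.0, 1],
  [0, 45, -70, 0.01, 1],
  [0, 70, -110, 0.021, 1],
  [0, 88, -137, 0.021, 1],
  [0, 95, -149, 0.021, 1],
  [0, 95, -149, 0.021, 1],
  [0, 95, -149, 0.021, 1],
  [0, 95, -149, 0.021, 1],
])

```text
time: 13.02
tool_pos: [0.6055, -0.0935, 0.1492]
tool_rot: [0.013, -0.707, 0.013, 0.707]
contact_force: [-0.1, -0.4, -2.1]
gripper_width: 0.482
```

```bash
python3 t.py .605 -.094 .0105 -1.608
```

```text
t 13.03 pos [ 0.6055 -0.0935  0.1492] yaw -1.607 j6 1.33 F [-0.1 -0.4 -2.1] w 0.482
shift [138.7   0.6   0.4]
turn 0.001
```

Request:
play_rows([
  [30, 0.5, 0.4, 0, 1],
  [60, 0.5, 0.4, 0, 1],
  [85, 0.5, 0.4, 0, 1],
  [105, 0.5, 0.4, 0, 1],
  [118, 0.5, 0.4, 0, 1],
  [127, 0.5, 0.4, 0, 1],
  [132, 0.5, 0.4, 0, 1],
  [132, 0.5, 0.4, 0, 1],
])

```text
time: 14.02
tool_pos: [0.606, -0.0948, 0.0174]
tool_rot: [-0.013, 0.707, -0.013, -0.707]
contact_force: [0.2, 1.0, -3.6]
gripper_width: 0.48
```

Request:
play_rows([
  [2, 0, 0, 0, 1],
  [4, 0, 0, 0, 1],
  [5.5, 0, 0, 0, 1],
  [6.5, 0, 0, 0, 1],
  [6.5, 0, 0, 0, 1],
])

```text
time: 14.65
tool_pos: [0.6058, -0.0947, 0.0107]
tool_rot: [0.013, -0.707, 0.013, 0.707]
contact_force: [0.5, -0.5, -1.8]
gripper_width: 0.48
```

Request:
play_rows([
  [0.5, 0, 0, 0, 1],
  [1, 0, 0, 0, 1],
  [1.5, 0, 0, 0, 1],
  [1.5, 0, 0, 0, 1],
])

```text
time: 15.15
tool_pos: [0.6059, -0.0947, 0.0103]
tool_rot: [0.013, -0.707, 0.013, 0.707]
contact_force: [-4.7, 1.3, 5.7]
gripper_width: 0.481
```

Request:
play_rows([
  [0, 0, 0, 0, -0.2],
  [0, 0, 0, 0, -0.3],
  [-3, 0, 0, 0, -0.3],
  [-15, 0, 0, 0, -0.3],
  [-50, 0, 0, 0, -0.3],
  [-95, 0, 0, 0, -0.3],
  [-140, 0, 0, 0, -0.3],
  [-140, 0, 0, 0, -0.3],
])

```text
time: 16.15
tool_pos: [0.6093, -0.0956, 0.1562]
tool_rot: [-0.012, 0.711, -0.014, -0.703]
contact_force: [-0.5, 0.4, 0.3]
gripper_width: 0.647
```

```bash
python3 t.py .560 -.330 .15 -.037
```

```text
t 16.15 pos [ 0.6093 -0.0956  0.1562] yaw -1.608 j6 1.33 F [-0.5  0.4  0.3] w 0.647
shift [  6.4 236.   40.7]
turn -1.571
```

Run:
```python
from h import *
f=grab("top"); np.savez("t4.npz",**f); cv2.imwrite("pics/t4c.png",cv2.resize(f["img"][110:240,200:400,::-1],None,fx=4,fy=4,interpolation=cv2.INTER_CUBIC))
for n in ("t3.npz","t4.npz"):
    w=cloud(dict(np.load(n))); X,Y,Z=w[...,0],w[...,1],w[...,2]
    for zl in (.03,.06):
        m=(Z>zl)&(Z<.08)&(X>.5)&(X<.62)&(Y>-.44)&(Y<-.22)
        p=w[m]; print("rim upper",len(p),cv2.minAreaRect((p[:,:2]*1000).astype(np.float32)),np.median(p[:,2]),np.percentile(p[:,1],[0,1,99,100]))
```

```text
rim upper 829 ((559.9654541015625, -325.9635009765625), (159.1636505126953, 69.13764190673828), 88.18661499023438) 0.048539479479149494 [-0.40621417 -0.40508555 -0.24633629 -0.24570039]
rim upper 239 ((559.98193359375, -325.94091796875), (159.1556854248047, 69.05203247070312), 88.24446868896484) 0.06476949486741757 [-0.40621417 -0.40549576 -0.24780737 -0.24570039]
rim upper 826 ((559.765625, -325.84259033203125), (159.1483154296875, 69.12297821044922), 87.94629669189453) 0.04870409426596467 [-0.40587234 -0.40520804 -0.24622295 -0.24558181]
rim upper 228 ((559.8353881835938, -325.9303283691406), (159.03555297851562, 69.06803894042969), 87.84752655029297) 0.06478511600546555 [-0.40587234 -0.40565233 -0.2478024  -0.24558181]
```

View pics/t4c.png

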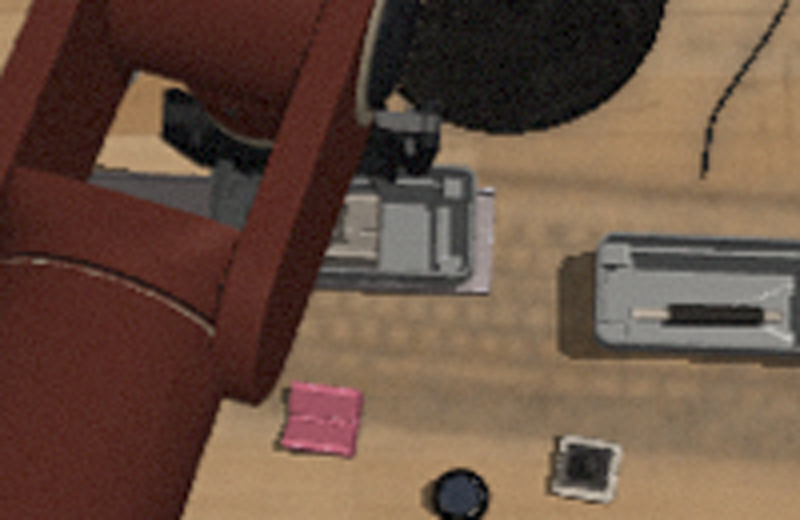

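Request:
play_rows([
  [0, 25, 4, -0.18, -1],
  [0, 55, 9, -0.36, -1],
  [0, 88, 15, -0.54, -1],
  [0, 120, 21, -0.72, -1],
  [0, 155, 27, -0.9, -1],
  [0, 190, 33, -1.08, -1],
  [0, 218, 38, -1.26, -1],
  [0, 234, 40.7, -1.42, -1],
])

```text
time: 17.2
tool_pos: [0.5552, -0.3279, 0.1473]
tool_rot: [-0.451, -0.543, -0.453, 0.544]
contact_force: [-0.4, -0.5, 0.3]
gripper_width: 1.004
```

Request:
play_rows([
  [0, 0, 0, -0.151, -1],
  [10, 0, 0, -0.151, -1],
  [30, 0, 0, -0.151, -1],
  [50, 0, 0, -0.151, -1],
  [50, 0, 0, -0.151, -1],
])

```text
time: 17.82
tool_pos: [0.5547, -0.3254, 0.0952]
tool_rot: [-0.488, -0.509, -0.493, 0.51]
contact_force: [-0.5, 0.3, 0.4]
gripper_width: 0.997
```

```bash
python3 t.py .560 -.328 .036 -.037
```

```text
t 17.82 pos [ 0.5547 -0.3254  0.0952] yaw -0.037 j6 -0.61 F [-0.5  0.3  0.4] w 0.997
shift [59.2  5.7  2.7]
turn 0.0
```

Request:
play_rows([
  [0, 5.5, 2.5, 0, -1],
  [20, 5.5, 2.5, 0, -1],
  [40, 5.5, 2.5, 0, -1],
  [54, 5.5, 2.5, 0, -1],
  [59, 5.5, 2.5, 0, -1],
  [59, 5.5, 2.5, 0, -1],
])

```text
time: 18.58
tool_pos: [0.5617, -0.3296, 0.0397]
tool_rot: [-0.49, -0.509, -0.491, 0.509]
contact_force: [0.3, -0.5, 0.4]
gripper_width: 0.999
```

Request:
play_rows([
  [0, 0, 0, 0, 1],
  [0, 0, 0, 0, 1],
  [0, 0, 0, 0, 1],
  [0, 0, 0, 0, 1],
  [-5, 0, 0, 0, 1],
  [-20, 0, 0, 0, 1],
  [-50, 0, 0, 0, 1],
  [-70, 0, 0, 0, 1],
])

```text
time: 19.58
tool_pos: [0.5624, -0.33, 0.1122]
tool_rot: [0.491, 0.509, 0.49, -0.509]
contact_force: [-0.0, 0.8, -3.1]
gripper_width: 0.786
```

Request:
play_rows([
  [-30, 0, 0, 0, 1],
  [-60, 0, 0, 0, 1],
  [-80, 0, 0, 0, 1],
  [-80, 0, 0, 0, 1],
])

```text
time: 20.08
tool_pos: [0.5629, -0.3304, 0.1927]
tool_rot: [0.492, 0.509, 0.489, -0.509]
contact_force: [0.3, -0.7, -3.9]
gripper_width: 0.781
```

```bash
python3 t.py .604 -.094 .186 -.037
```

```text
t 20.07 pos [ 0.5629 -0.3304  0.1927] yaw -0.037 j6 -0.61 F [ 0.3 -0.7 -3.9] w 0.781
shift [   6.3   32.4 -237.8]
turn 0.0
```

Request:
play_rows([
  [0, 4, -25, 0, 1],
  [0, 10, -65, 0, 1],
  [0, 16, -110, 0, 1],
  [0, 22, -155, 0, 1],
  [0, 27, -195, 0, 1],
  [0, 31, -225, 0, 1],
  [0, 32.4, -238, 0, 1],
  [0, 32.4, -238, 0, 1],
])

```text
time: 21.08
tool_pos: [0.6025, -0.0922, 0.1892]
tool_rot: [-0.491, -0.508, -0.492, 0.509]
contact_force: [0.5, -0.8, -2.8]
gripper_width: 0.782
```

Request:
play_rows([
  [20, 0, 0, 0, 1],
  [40, 0, 0, 0, 1],
  [55, 0, 0, 0, 1],
  [60, 0, 0, 0, 1],
  [60, 0, 0, 0, 1],
])

```text
time: 21.7
tool_pos: [0.6029, -0.0932, 0.1298]
tool_rot: [-0.49, -0.509, -0.491, 0.509]
contact_force: [0.2, -0.1, -2.4]
gripper_width: 0.784
```

```bash
python3 t.py .604 -.094 .095 -.037
python3 - <<'E'
from h import *
f=grab("top"); np.savez("t5.npz",**f); a=f["img"][100:200,200:360,::-1]
g=grab("scene"); np.savez("s5.npz",**g); b=g["img"][110:230,230:390,::-1]
cv2.imwrite("pics/c5.png",np.vstack([cv2.resize(a,None,fx=4,fy=4)[150:400],cv2.resize(b,None,fx=4,fy=4)[130:470]]))
for n in (f,g):
    w=cloud(n); X,Y,Z=w[...,0],w[...,1],w[...,2]
    for zl,zh in ((.05,.073),(.103,.13)):
        m=(Z>zl)&(Z<zh)&(X>.5)&(X<.69)&(Y>-.2)&(Y<-.125)
        p=w[m]; 
        if len(p)>4: print("rim",zl,len(p),np.percentile(p[:,1],[0,1,3]).round(4),p[:,0].min().round(4),p[:,0].max().round(4),np.percentile(p[:,2],[50,90,98]).round(4))
w=cloud(dict(np.load("t4.npz")));X,Y,Z=w[...,0],w[...,1],w[...,2]
m=(Z>.05)&(Z<.073)&(X>.5)&(X<.69)&(Y>-.2)&(Y<-.125);p=w[m];print("t4 low",len(p),np.percentile(p[:,1],[0,1,3]).round(4),p[:,0].min().round(4),p[:,0].max().round(4),np.percentile(p[:,2],[50,90,98]).round(4))
E
```

```text
t 21.7 pos [ 0.6029 -0.0932  0.1298] yaw -0.037 j6 -0.24 F [ 0.2 -0.1 -2.4] w 0.784
shift [34.8  1.2  0.8]
turn 0.0
rim 0.05 89 [-0.1738 -0.1738 -0.1738] 0.5675 0.6325 [0.0654 0.0697 0.0706]
rim 0.103 197 [-0.1706 -0.1704 -0.1686] 0.5647 0.6326 [0.1144 0.1272 0.1296]
rim 0.05 168 [-0.18   -0.1796 -0.1795] 0.563 0.6366 [0.0595 0.067  0.0698]
rim 0.103 138 [-0.1774 -0.1754 -0.174 ] 0.5635 0.6343 [0.1164 0.1283 0.1297]
t4 low 149 [-0.1738 -0.1738 -0.1737] 0.5678 0.6362 [0.0618 0.0697 0.0705]
```

View pics/c5.png

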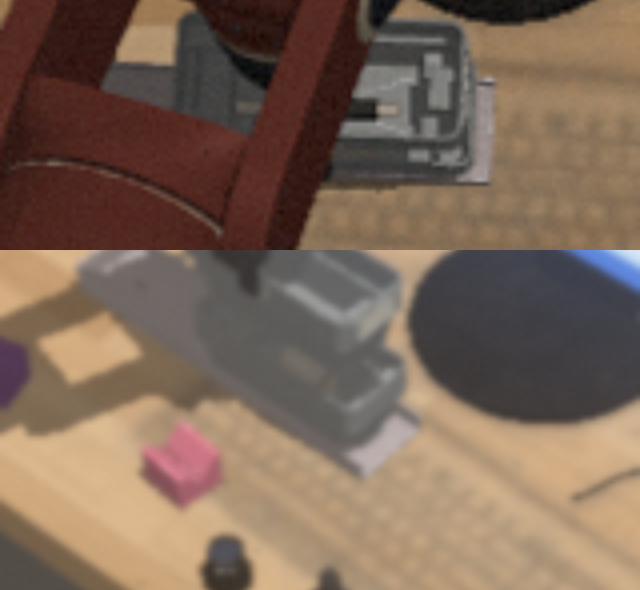

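Run:
```python
from h import *
for n in ("t5.npz","s5.npz"):
    w=cloud(dict(np.load(n))); X,Y,Z=w[...,0],w[...,1],w[...,2]
    for zl,zh in ((.04,.073),(.128,.175)):
        m=(Z>zl)&(Z<zh)&(X>.5)&(X<.69)&(Y>-.2)&(Y<-.125)
        p=w[m]; 
        print("rim",zl,len(p),np.percentile(p[:,1],[0,1,3]).round(4),p[:,0].min().round(4),p[:,0].max().round(4),np.percentile(p[:,2],[50,90,98]).round(4))
        # near end only
        q=p[p[:,1]<p[:,1].min()+.02]; print("   end x mid",(q[:,0].min()+q[:,0].max())/2, np.ptp(q[:,0]))
```

```text
rim 0.04 127 [-0.1738 -0.1738 -0.1737] 0.5675 0.6325 [0.059  0.0691 0.0704]
   end x mid 0.6000122971606616 0.06504590543426347
rim 0.128 300 [-0.1707 -0.1706 -0.1705] 0.5647 0.6346 [0.139  0.1542 0.1564]
   end x mid 0.5996298869482226 0.06994137464734484
rim 0.04 256 [-0.18   -0.1797 -0.1795] 0.563 0.6371 [0.0538 0.0658 0.0688]
   end x mid 0.5996901190132142 0.07343041452702292
rim 0.128 295 [-0.1774 -0.1767 -0.1763] 0.5609 0.6361 [0.1427 0.1526 0.1552]
   end x mid 0.5962799783539161 0.07080328051300444
```

Request:
play_rows([
  [0, 2.3, 3, 0, 1],
  [10, 2.3, 3, 0, 1],
  [20, 2.3, 3, 0, 1],
  [27, 2.3, 3, 0, 1],
  [31, 2.3, 3, 0, 1],
  [34, 2.3, 3, 0, 1],
  [36, 2.3, 3, 0, 1],
  [36, 2.3, 3, 0, 1],
])

```text
time: 22.8
tool_pos: [0.6053, -0.0962, 0.0944]
tool_rot: [0.491, 0.509, 0.491, -0.509]
contact_force: [-0.0, -0.8, -2.6]
gripper_width: 0.781
```

Request:
play_rows([
  [1, 0, 0, 0, 1],
  [2, 0, 0, 0, 1],
  [3, 0, 0, 0, 1],
  [3, 0, 0, 0, 1],
])

```text
time: 23.3
tool_pos: [0.6059, -0.0965, 0.0927]
tool_rot: [0.491, 0.509, 0.49, -0.509]
contact_force: [-1.5, 0.3, 5.2]
gripper_width: 0.78
```

Request:
play_rows([
  [0, 0, 0, 0, -1],
  [0, 0, 0, 0, -1],
  [0, 0, 0, 0, -1],
  [0, 0, 0, 0, -1],
  [-15, 0, 0, 0, -1],
  [-50, 0, 0, 0, -1],
  [-90, 0, 0, 0, -1],
  [-90, 0, 0, 0, -1],
])

```text
time: 24.3
tool_pos: [0.6082, -0.097, 0.1877]
tool_rot: [0.494, 0.511, 0.488, -0.507]
contact_force: [0.1, -0.5, -0.1]
gripper_width: 0.997
```

Request:
play_rows([
  [0, 0, 40, 0, -1],
  [0, 0, 90, 0, 0],
  [0, 0, 140, 0, 1],
  [0, 0, 180, 0, 1],
  [0, 0, 180, 0, 1],
  [0, 0, 180, 0, 1],
])

```text
time: 25.05
tool_pos: [0.5984, -0.2755, 0.1809]
tool_rot: [0.49, 0.509, 0.491, -0.509]
contact_force: [-0.2, 0.3, 0.1]
gripper_width: -0.002
```

```bash
python3 t.py .598 -.24 .049 -.037
python3 - <<'E'
from h import *
f=grab("top"); np.savez("t6.npz",**f); a=f["img"][120:220,195:355,::-1]
g=grab("scene"); np.savez("s6.npz",**g); b=g["img"][110:220,230:390,::-1]
cv2.imwrite("pics/c6.png",np.vstack([cv2.resize(a,None,fx=4,fy=4)[:250],cv2.resize(b,None,fx=4,fy=4)[100:440]]))
for n in (f,g):
    w=cloud(n); X,Y,Z=w[...,0],w[...,1],w[...,2]
    m=(Z>.09)&(Z<.125)&(X>.5)&(X<.69)&(Y>-.2)&(Y<.02); p=w[m]; print(len(p),cv2.minAreaRect((p[:,:2]*1000).astype(np.float32)))
    r=p[p[:,2]>.108]; A=np.c_[r[:,:2]-r[:,:2].mean(0),np.ones(len(r))]; c=np.linalg.lstsq(A,r[:,2],rcond=None)[0]; print("plane",c, len(r), np.percentile(r[:,2],[5,50,95]))
    for y0 in (-.18,-.14,-.09,-.04,.0): 
        k=r[(r[:,1]>y0-.02)&(r[:,1]<y0+.02)]; print(y0,len(k),np.percentile(k[:,2],[50,90]).round(4) if len(k) else 0)
    k=(Z>.02)&(Z<.034)&(Y>.08)&(Y<.15)&(X>.56)&(X<.65);print("stop",len(w[k]),np.percentile(w[k][:,1],[1,50,99]))
E
```

```text
t 25.05 pos [ 0.5984 -0.2755  0.1809] yaw -0.037 j6 -0.51 F [-0.2  0.3  0.1] w -0.002
shift [131.9  -1.6 -35.3]
turn 0.0
537 ((604.5757446289062, -75.76744842529297), (126.5582275390625, 69.54725646972656), 88.3399887084961)
plane [-0.00864856 -0.0018952   0.11474958] 234 [0.10952128 0.11526117 0.11858969]
-0.18 0 0
-0.14 15 [0.1153 0.1178]
-0.09 65 [0.1153 0.1182]
-0.04 72 [0.1153 0.1177]
0.0 53 [0.1149 0.1174]
stop 59 [0.10041814 0.11540366 0.11931922]
753 ((603.1331176757812, -97.5452880859375), (166.61593627929688, 75.50405883789062), 88.74686431884766)
plane [-0.00447687  0.00207855  0.11299561] 263 [0.1086005  0.11301216 0.11819035]
-0.18 62 [0.1129 0.1158]
-0.14 49 [0.1132 0.1172]
-0.09 49 [0.1121 0.1168]
-0.04 56 [0.1137 0.1174]
0.0 20 [0.1131 0.115 ]
stop 30 [0.10569779 0.11066088 0.1150712 ]
```

View pics/c6.png

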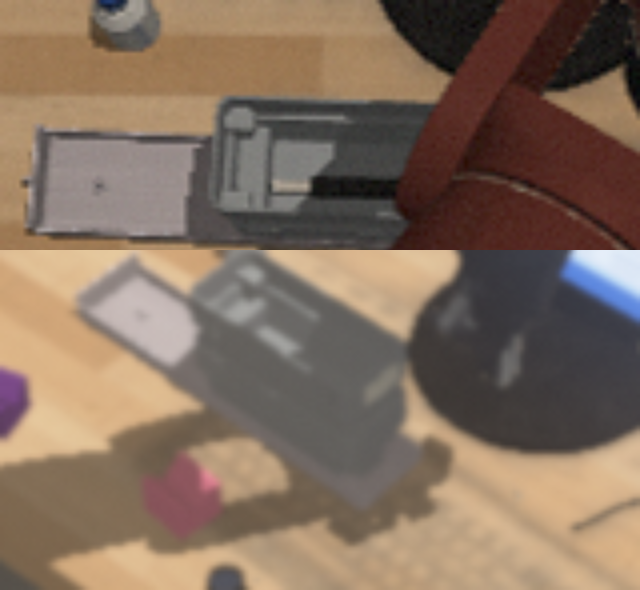

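Request:
play_rows([
  [50, -1.6, -35, 0, 1],
  [100, -1.6, -35, 0, 1],
  [120, -1.6, -35, 0, 1],
  [130, -1.6, -35, 0, 1],
  [130, -1.6, -35, 0, 1],
  [130, -1.6, -35, 0, 1],
])

```text
time: 25.9
tool_pos: [0.5998, -0.242, 0.0536]
tool_rot: [0.492, 0.51, 0.489, -0.509]
contact_force: [-0.7, -0.2, -0.0]
gripper_width: 0.004
```

```bash
python3 t.py .5994 -.195 .05 -.037
```

```text
t 25.9 pos [ 0.5998 -0.242   0.0536] yaw -0.037 j6 -0.46 F [-0.7 -0.2 -0. ] w 0.004
shift [  3.5  -2.1 -46.9]
turn 0.0
```

Request:
play_rows([
  [2.5, -1.5, -15, 0, 1],
  [2.5, -1.5, -32, 0, 1],
  [2.5, -1.5, -45, 0, 1],
  [2.5, -1.5, -51, 0, 1],
  [2.5, -1.5, -56, 0, 1],
  [2.5, -1.5, -61, 0, 1],
  [2.5, -1.5, -66, 0, 1],
  [2.5, -1.5, -71, 0, 1],
])

```text
time: 26.9
tool_pos: [0.5996, -0.1702, 0.049]
tool_rot: [0.491, 0.509, 0.49, -0.509]
contact_force: [0.1, -4.8, 1.2]
gripper_width: -0.0
```

Request:
play_rows([
  [-1, 0, -7, 0, 1],
  [-1, 0, -14, 0, 1],
  [-1, 0, -21, 0, 1],
  [-1, 0, -28, 0, 1],
  [-1, 0, -35, 0, 1],
  [-1, 0, -42, 0, 1],
  [-1, 0, -49, 0, 1],
  [-1, 0, -56, 0, 1],
])

```text
time: 27.9
tool_pos: [0.6015, -0.1136, 0.0498]
tool_rot: [-0.491, -0.509, -0.491, 0.509]
contact_force: [-0.4, -4.5, 0.6]
gripper_width: -0.001
```

```bash
python3 t.py .6055 -.05 .05
python3 - <<'E'
from h import *
for n in ("top","scene"):
    w=cloud(grab(n)); X,Y,Z=w[...,0],w[...,1],w[...,2]
    for zl,zh in ((.105,.122),(.04,.07)):
        m=(Z>zl)&(Z<zh)&(X>.55)&(X<.66)&(Y>-.15)&(Y<.12); p=w[m]; print(n,zl,len(p),np.percentile(p[:,1],[0,1,99,100]).round(4),np.percentile(p[:,2],[50,90]).round(4))
E
```

```text
t 27.9 pos [ 0.6015 -0.1136  0.0498] yaw -0.037 j6 -0.27 F [-0.4 -4.5  0.6] w -0.001
shift [ -0.2   1.7 -63.7]
top 0.105 115 [-0.0923 -0.092   0.0654  0.0657] [0.115  0.1183]
top 0.04 355 [-0.0837 -0.0646 -0.0053 -0.003 ] [0.0551 0.0647]
scene 0.105 300 [-0.1334 -0.1318  0.0634  0.0653] [0.112  0.1179]
scene 0.04 563 [-0.1269 -0.1246  0.0557  0.0592] [0.0573 0.0671]
```

Request:
play_rows([
  [0, 0.5, -7, 0, 1],
  [0, 1, -14, 0, 1],
  [0, 1, -21, 0, 1],
  [0, 1, -28, 0, 1],
  [0, 1, -35, 0, 1],
  [0, 1, -41, 0, 1],
  [0, 1, -46, 0, 1],
  [0, 1, -49, 0, 1],
])

```text
time: 29.0
tool_pos: [0.6042, -0.0648, 0.0498]
tool_rot: [-0.491, -0.509, -0.491, 0.509]
contact_force: [-1.6, -4.3, 1.0]
gripper_width: 0.0
```

Request:
play_rows([
  [0, 0, -2, 0, 1],
  [0, 0, -4, 0, 1],
])

```text
time: 29.25
tool_pos: [0.6044, -0.0611, 0.0498]
tool_rot: [-0.491, -0.509, -0.491, 0.509]
contact_force: [0.4, -4.5, -0.2]
gripper_width: 0.0
```

Request:
play_rows([
  [0, 0, -2, 0, 1],
  [0, 0, -4, 0, 1],
])

```text
time: 29.5
tool_pos: [0.6046, -0.0571, 0.0498]
tool_rot: [-0.491, -0.509, -0.491, 0.509]
contact_force: [1.0, -4.3, -0.3]
gripper_width: -0.0
```

Request:
play_rows([
  [0, 0, -1.5, 0, 1],
  [0, 0, -3, 0, 1],
])

```text
time: 29.75
tool_pos: [0.6047, -0.054, 0.0498]
tool_rot: [-0.491, -0.509, -0.491, 0.509]
contact_force: [0.0, -4.9, 1.3]
gripper_width: -0.001
```

```bash
cat > m.py <<'E'
from h import *
for n in ("top","scene"):
    f=grab(n); w=cloud(f); X,Y,Z=w[...,0],w[...,1],w[...,2]; np.savez(n+"_m.npz",**f)
    for zl,zh in ((.105,.122),(.04,.07),(.02,.034)):
        m=(Z>zl)&(Z<zh)&(X>.56)&(X<.65)&(Y>-.12)&(Y<.13)
        if zl==.02: m&=(Y>.09)
        p=w[m]; print(n,zl,len(p),np.percentile(p[:,1],[0,1,50,99,100]).round(4),np.percentile(p[:,2],[50,90]).round(4)) if len(p) else 0
E
python3 m.py
```

```text
top 0.105 54 [-0.0186 -0.0179  0.1206  0.1238  0.124 ] [0.1129 0.1178]
top 0.04 419 [-0.0619 -0.003   0.0343  0.0673  0.069 ] [0.055  0.0655]
scene 0.105 279 [-0.0737 -0.0727  0.0454  0.1218  0.1228] [0.112  0.1179]
scene 0.04 538 [-0.0686 -0.066   0.0398  0.1146  0.118 ] [0.0577 0.0679]
scene 0.02 10 [0.0917 0.0917 0.1044 0.1142 0.1143] [0.0245 0.0315]
```

Request:
play_rows([
  [0, 0, -1.5, 0, 1],
  [0, 0, -3, 0, 1],
])

```text
time: 30.1
tool_pos: [0.6052, -0.0531, 0.0508]
tool_rot: [-0.492, -0.508, -0.49, 0.51]
contact_force: [-2.7, -13.2, 5.2]
gripper_width: 0.001
```

Request:
play_rows([
  [0, 0, -1.5, 0, 1],
  [0, 0, -3, 0, 1],
])

```text
time: 30.35
tool_pos: [0.6061, -0.0523, 0.0522]
tool_rot: [-0.493, -0.508, -0.488, 0.51]
contact_force: [-4.1, -21.1, 9.2]
gripper_width: 0.004
```

Request:
play_rows([
  [0, 0, -1, 0, 1],
  [0, 0, -2, 0, 1],
])

```text
time: 30.6
tool_pos: [0.6065, -0.0521, 0.053]
tool_rot: [-0.494, -0.507, -0.487, 0.511]
contact_force: [-5.3, -24.9, 10.7]
gripper_width: -0.006
```

Request:
play_rows([
  [0, 0, 3, 0, 1],
  [0, 0, 6, 0, 1],
  [0, 0, 10, 0, 1],
  [0, 0, 20, 0, 1],
  [0, 0, 40, 0, 1],
  [0, 0, 80, 0, 1],
  [0, 0, 120, 0, 1],
  [0, 0, 160, 0, 1],
])

```text
time: 31.6
tool_pos: [0.5988, -0.208, 0.0497]
tool_rot: [0.491, 0.509, 0.491, -0.509]
contact_force: [-0.4, 0.7, -0.6]
gripper_width: 0.0
```

Request:
play_rows([
  [-40, 0, 20, 0, 1],
  [-90, 0, 60, 0, 1],
  [-120, -40, 110, 0, 1],
  [-120, -80, 160, 0, 1],
  [-120, -80, 200, 0, 1],
  [-120, -80, 200, 0, 1],
])

```text
time: 32.35
tool_pos: [0.5101, -0.4066, 0.17]
tool_rot: [-0.49, -0.51, -0.489, 0.51]
contact_force: [0.3, 0.7, -0.2]
gripper_width: 0.002
```

```bash
python3 t.py; python3 m.py
python3 - <<'E'
from h import *
t=dict(np.load("top_m.npz")); w=cloud(t); X,Y,Z=w[...,0],w[...,1],w[...,2]
s=dict(np.load("scene_m.npz")); ws=cloud(s)
for nm,v in(("top",w),("scene",ws)):
    X,Y,Z=v[...,0],v[...,1],v[...,2]
    k=(Z>.108)&(Z<.122)&(X>.56)&(X<.66)&(Y>-.1)&(Y<.135); r=v[k]; A=np.c_[r[:,:2]-r[:,:2].mean(0),np.ones(len(r))]; print(nm,"rim plane",np.linalg.lstsq(A,r[:,2],rcond=None)[0].round(4))
    k=(Z>.05)&(Z<.0745)&(abs(X-.607)<.025)&(Y>-.05)&(Y<.08); im=(s if nm=="scene" else t)["img"]
    d=k&(im.mean(2)<60); print(nm,"dark handle px",d.sum(),v[d].mean(0).round(3) if d.sum() else 0)
# bystanders before/after
def obj(v,c,d,zl):
    X,Y,Z=v[...,0],v[...,1],v[...,2]; k=(Z>zl)&(Z<.09)&(abs(X-c[0])<d)&(abs(Y-c[1])<d); return v[k].mean(0).round(4)[:2] if k.any() else None
w0=cloud(dict(np.load("top0.npz")))
for nm,c,d,z in(("loupe",(.439,-.165),.035,.02),("elec",(.457,-.244),.035,.02),("b123",(.63,-.497),.05,.015),("pink",(.488,-.08),.035,.02),("purple",(.465,.095),.035,.02)):
    print(nm,obj(w0,c,d,z),obj(w,c,d,z))
E
```

```text
t 32.35 pos [ 0.5101 -0.4066  0.17  ] yaw -0.041 j6 -0.75 F [ 0.3  0.7 -0.2] w 0.002
top 0.105 386 [-0.0377 -0.0358  0.0414  0.1232  0.1237] [0.1147 0.1183]
top 0.04 1172 [-0.0408 -0.0402  0.0413  0.1063  0.1163] [0.0549 0.0667]
top 0.02 5 [0.0955 0.0955 0.099  0.1188 0.119 ] [0.0272 0.029 ]
scene 0.105 85 [-0.0423 -0.042  -0.0235  0.0452  0.0478] [0.1107 0.1157]
scene 0.04 488 [-0.0473 -0.0464  0.0126  0.1132  0.1166] [0.0561 0.0674]
scene 0.02 9 [0.0918 0.0919 0.1031 0.1118 0.1118] [0.0252 0.0283]
top rim plane [-0.0003 -0.0045  0.1146]
top dark handle px 118 [0.604 0.042 0.064]
scene rim plane [-0.0365 -0.036   0.1127]
scene dark handle px 0 0
loupe [ 0.4392 -0.165 ] [ 0.4395 -0.1648]
elec [ 0.4571 -0.2431] [ 0.4572 -0.2432]
b123 [ 0.633  -0.4987] None
pink [ 0.4865 -0.0804] [ 0.4865 -0.0802]
purple [0.4653 0.0947] [0.4654 0.0946]
```

Run:
```python
from h import *
a=cloud(dict(np.load("scene_m.npz"))); b=cloud(dict(np.load("scene0.npz")))
for v in (b,a):
    k=(v[...,2]>.015)&(v[...,2]<.04)&(abs(v[...,0]-.62)<.07)&(abs(v[...,1]+.51)<.07); print(k.sum(), v[k].mean(0) if k.any() else 0)
print(manip.job_done())
```

```text
607 [ 0.61654539 -0.53043781  0.02467989]
696 [ 0.61578536 -0.52358281  0.02457996]
the job is handed in; nothing more can be done
None
```

I did every step in the order you asked and handed the job in at about 32 s of the 72 s limit. The hand-in gave no verdict.

**What I did**
- **Upper tray:** I lifted it out with its gauge and turned it half a turn on the way to the free bench right of the track.
- **V-block:** I set the grey one in the lower tray. The camera showed it flat there.
- **Stacking:** I put the upper tray back half a turn from the lower one. It made contact about 1.5 mm higher than I had calculated.
- **Push:** I pushed the stack along the track with shut fingers at 4 to 5 N. At the stop the force rose to 25 N and the tray stopped moving. I then pulled the arm clear.

**Last checks**
- **Level:** The upper tray's rim is about 117 mm above the bench, the expected height for resting on the ledges. It is level in the top view; the scene camera showed an apparent slope, but it saw only part of the rim.
- **Gauge:** The last top view shows dark pixels at the gauge's place in the upper tray. I had no picture views left to look at it.
- **Stop:** The lower tray's near end matches where the fingers stopped, so it is against the stop to within 1–2 mm. I did not measure the gap at the stop itself.
- **Other things on the bench:** The loupe, electrode and both coloured look-alikes have not moved, to within 0.3 mm.
- **Drilled block:** The arm hid it from the top camera. The scene camera put its mean position about 7 mm off, but with different parts of it visible. The arm did not touch it by any planned move, so I take that as occlusion, though I could not confirm it.

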